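# Switch the vial sorter to its empty lane

## Robot

A 6-joint arm with a two-finger parallel gripper is mounted at the origin on a cart in front of the work surface, level with it; the furniture and walls round the work are solid. World frame = base frame: x ahead of the robot, y to its left, z up, the work surface at z = 0. Lengths are in m, angles in rad, forces in N, time in s.
With the tool pointing down it reaches from about 0.375 to 0.925 m from the base axis. Payload 5.7 kg.
Tool frame: the origin (TCP) lies midway between the tips of the shut fingers; the grasp point (between the pads) lies 19 mm behind it; z points along the fingers, x is the direction in which the jaws open and shut, and the axes are right-handed (so a half turn about z gives the same grasp; the last joint's range is limited). The gripper opens to 88 mm and grips with 3 to 60 N. Pads are 20 mm wide; open, the fingers measure 115 mm over their backs; the gripper's body (75 mm by 178 mm) begins 61 mm behind the grasp point.
Start: joints at [-1.437, 0.359, 1.51, -0, 1.272, -0.115], TCP at [0.148, -0.581, 0.223] pointing down, gripper open.
Joint ranges: [-2.97, 2.97], [-1.01, 2.36], [0.21, 2.38], [-0.96, 4.11], [0.2, 2.71], [-2.98, 2.98]. Speed limits (rad/s): [2.39, 2.39, 3.14, 3.14, 3.14, 3.14].

## Interface

Orientations are given as a unit quaternion [x, y, z, w].
In Python, from bench import move_ptp, servo_line, goto_joints, move_gripper, sleep, inverse_kinematics, capture, PlanningError, close_job, spot_in, silhouettes, current_clock, current_joint_pos, current_qvel, current_joint_torque, current_position, current_orientation, current_force, current_torque, current_finger_gap gives the robot as it stands. Calls block until the motion is done:
- move_ptp(position, orientation): joint-space move of the TCP to a pose.
- servo_line(position, orientation=None, rate=0.15, contact_N=None): straight line of the TCP; orientation=None keeps the orientation; rate is the mean speed in m/s. With contact_N (N) it stops when the force on the tool has changed by that much, and returns True; else False.
- goto_joints(angles): joint-space move.
- move_gripper(opening): finger opening in m; the grip force is fixed at half the most; returns when the fingers have stopped.
- sleep(seconds).
- inverse_kinematics(position, orientation): joint angles nearest the present ones, or None.
- capture(name): name is "scene" or "top" or "wrist"; returns a dict with "image" (480x640x3 uint8, blue, green, red), "range_z" (480x640 float32, m along the optical axis (not along the pixel's ray), 0 where there is no reading), "intrinsics" (3x3 intrinsics, pixels), "k1" (the pictures are not rectified: a ray, as slopes to the right and down, at radius r is drawn at 1 + k1 r^2 times it, then the intrinsics apply), "R" (3x3) and "t" (3): a world point X has camera coordinates R X + t. Camera axes: x right, y down, z forward; pixel columns grow to the right and rows downward; lengths in m; the calibration is good to about 2 mm. A picture is of the moment at which its call begins.
A pose or a line that the arm cannot do raises PlanningError and nothing moves.
- close_job(): hands the job in, once; it reports no verdict.
Trained networks look in the newest picture that a camera, given by its name, has taken for a name from the list of things; names that differ only in an ending like _2 or _b are one class to them, and where a whole thing is asked for, a point or a joint stands for the part that bears it (a point fixed in the world has none). Each returns a list of dicts, best first, with "conf" (0 to 1); they miss things now and then, are a little off and sometimes report something else, mostly with a low value. They report only what shows in the picture. A call takes as long as a camera call. They do not tell look-alikes from the thing itself.
- spot_in(camera, query): "xy" ([column, row] in pixels, amid what is visible of it).
- silhouettes(camera, query): "region" (480x640 bool, what is visible of it) and "xy" ([column, row] in pixels, amid what is visible of it).
Readings, each from a call of its own:
- current_clock(): time.
- current_joint_pos(): joint angles.
- current_qvel(): joint speeds.
- current_joint_torque(): joint torques, N m.
- current_position(): TCP position.
- current_orientation(): TCP orientation.
- current_force(): force on the tool from outside, world axes, zero at the start.
- current_torque(): the same for the moment, N m.
- current_finger_gap(): finger opening in m.
Only numpy, scipy, OpenCV 4.12 (cv2) and the standard library are available. Lean on these libraries where they do the work, as an engineer would, in place of code of your own. Each camera call takes 0.05 s, during which the arm holds its last target.

## Task

The left lane of the vial sorter is full of amber vials. With a fingertip, rock its orange seesaw gate over so that it feeds the right-hand lane, then push the blue release key down and keep it down until all three blue vials have rolled into the right-hand lane, and let the key come back up. Do not touch or pick up any vial, and leave the things standing beside the sorter alone.

Things in the scene. Friction and masses are not known exactly. Their poses are not given: they have to be found in the camera images.
- feeder: vial sorter fixed to the worktop, 304 mm wide (y), 104 deep, 160 high; clear front wall (outer face x = -0.0305 m). Origin on the worktop under the gate's pivot, which is 75 mm up; x from its front (robot side) to its back, y to its left, z up. A feed track at the upper left ends above the gate; on each side a lane for three vials slopes down and outward to a stop.
- gate (a joint): orange seesaw gate: -0.35 = left end down, feeds the left lane (as it starts); +0.35 = right end down, feeds the right lane. A brass tumbler weight in front (32 mm across, its top 60 mm above the pivot) makes it fall to whichever side of level it is on, so it need only be pushed past level (0); under 2 N at a pad.
- right_pad (a point): middle of the top of the black thumb pad (28 mm deep in x, 26 wide in y) at the right end of the gate's rocker bar, in front of the front wall, 80 mm from the pivot; at the start it is the raised one, about 108 mm above the worktop; 81 mm up when the gate is level, 54 mm when it feeds right
- left_pad (a point): the same for the left end of the rocker bar; lowered at the start
- release (a joint): release lever on a front-to-back pin: 0 = up, its blue blade closes the feed track; grows to 0.6 (stop) as the key is pushed down, which lifts the blade; vials pass under it from about 0.45. A spring (under 5 N at the key) brings it back when let go.
- release_key (a point): middle of the top of the blue key (30 mm deep in x, 28 wide in y) at the left end of the release lever, in front of the front wall, 55 mm to the left of the lever's pin; about 160 mm above the worktop when up, 30 mm lower when the lever is at 0.55, moving a few mm to the right on the way
- right_lane (a point): point on the floor of the right-hand lane, midway along the three vials' places (empty at the start), 105 mm to the right of the pivot
- left_lane (a point): the same for the left-hand lane (full at the start), 105 mm to the left of the pivot
- blue_vial_0: blue-liquid, black-capped screw vial, 22.4 mm in diameter and 48 mm long, 18 g, lying across the track with its cap to the front; origin on its axis at the bottom end, own z axis along the vial towards the cap; waits on the feed track behind the release blade, number 1 in the queue
- blue_vial_1: blue-liquid, black-capped screw vial, 22.4 mm in diameter and 48 mm long, 18 g, lying across the track with its cap to the front; origin on its axis at the bottom end, own z axis along the vial towards the cap; waits on the feed track behind the release blade, number 2 in the queue
- blue_vial_2: blue-liquid, black-capped screw vial, 22.4 mm in diameter and 48 mm long, 18 g, lying across the track with its cap to the front; origin on its axis at the bottom end, own z axis along the vial towards the cap; waits on the feed track behind the release blade, number 3 in the queue
- amber_vial_0: amber-liquid, black-capped screw vial, 22.4 mm in diameter and 48 mm long, 18 g, lying across the track with its cap to the front; origin on its axis at the bottom end, own z axis along the vial towards the cap; lies in the left lane, number 1 from its stop
- amber_vial_1: amber-liquid, black-capped screw vial, 22.4 mm in diameter and 48 mm long, 18 g, lying across the track with its cap to the front; origin on its axis at the bottom end, own z axis along the vial towards the cap; lies in the left lane, number 2 from its stop
- amber_vial_2: amber-liquid, black-capped screw vial, 22.4 mm in diameter and 48 mm long, 18 g, lying across the track with its cap to the front; origin on its axis at the bottom end, own z axis along the vial towards the cap; lies in the left lane, number 3 from its stop
- amber_jar: bystander: brown jar with black lid, 52 mm wide, 82 mm high, standing to the right of the sorter; origin under its middle
- spare_vial: bystander: red-capped vial, 22 mm wide, 48 mm high, standing to the left of the sorter; origin under its middle
- lab_timer: bystander: white timer, 58x62x19 mm, lying to the left of the sorter; origin under its middle
Things that resemble listed ones, but are neither listed nor needed, are in the scene too. What is shaped like the blue_vial_1 but yellow is not meant.

How it is judged:
By the outcome, as a careful person would: the job done as asked, in the order asked, and still so for the second after the job is handed in, with the robot touching nothing.
It also fails if it takes over 35 s, if anything falls off the work surface, if the arm or the gripper's body presses on something with over 40 N, if the wrist force passes 120 N, or if a joint passes its speed limit or range.

## Working session

There is one attempt and no reset: what is moved stays moved. The work goes in short steps, each a Python script; the robot and the scene stay as the last script left them, time stands still between calls to the robot, and variables do not carry over. Pictures are saved under pics/ and viewed, and the job is handed in when it is done.

```bash
mkdir -p pics; ls
python3 - <<'E'
from bench import *
import cv2
for n in ("scene","top"):
    c=capture(n); cv2.imwrite(f"pics/{n}0.png",c["image"])
    print(n,c["intrinsics"].tolist(),c["k1"],c["R"].tolist(),c["t"].tolist())
    for q in ("feeder","gate","right_pad","left_pad","release","release_key","amber_jar","spare_vial","lab_timer","blue_vial_0"):
        print(q,[(round(d["conf"],2),[round(float(v)) for v in d["xy"]]) for d in spot_in(n,q)])
print(current_clock(),current_orientation())
E
```

```text
pics
scene [[621.755681199806, 0.0, 321.0039727074944], [0.0, 621.755681199806, 231.4359892469208], [0.0, 0.0, 1.0]] 0.00380985977545218 [[-0.6329147419479504, -0.774008279360909, -0.018169009486593286], [-0.4848386736789982, 0.4145355442711849, -0.770124498403331], [0.6036144381392388, -0.478614109713198, -0.6376348046125568]] [0.29433357973220997, 0.33994741814107376, 0.8812871462734322]
feeder [(0.64, [350, 238])]
gate [(0.85, [373, 232])]
right_pad [(0.75, [374, 231])]
left_pad [(0.75, [373, 229]), (0.27, [276, 273]), (0.23, [352, 238])]
release [(0.96, [349, 211]), (0.53, [298, 308])]
release_key [(0.9, [351, 208])]
amber_jar []
spare_vial [(0.75, [278, 272]), (0.26, [320, 253])]
lab_timer [(0.95, [297, 308]), (0.67, [373, 229]), (0.47, [350, 236]), (0.4, [276, 274])]
blue_vial_0 [(0.88, [250, 347]), (0.75, [325, 243]), (0.52, [348, 201]), (0.42, [332, 210]), (0.4, [337, 206])]
top [[446.8180895989732, 0.0, 323.4321287473602], [0.0, 446.8180895989732, 242.42635739140326], [0.0, 0.0, 1.0]] -0.051711836295465455 [[0.06149588935580884, -0.9981060845885616, -0.0015809805908751089], [-0.9757837604974188, -0.059787271209045346, -0.21040802016770283], [0.20991500266025412, 0.014481923514045364, -0.9776123800103389]] [-0.04637358599528256, 0.5325673360730513, 0.9521818691114905]
feeder [(0.78, [384, 267]), (0.33, [288, 275])]
gate [(0.78, [384, 273]), (0.51, [299, 243]), (0.28, [330, 253])]
right_pad [(0.63, [383, 273])]
left_pad [(0.8, [381, 275]), (0.28, [289, 276])]
release [(0.8, [340, 262])]
release_key [(0.92, [337, 266])]
amber_jar [(0.76, [468, 275]), (0.55, [330, 254]), (0.46, [322, 256])]
spare_vial [(0.48, [302, 245])]
lab_timer [(0.73, [341, 265]), (0.68, [289, 276]), (0.44, [329, 256])]
blue_vial_0 [(0.68, [346, 249]), (0.62, [368, 250]), (0.62, [357, 249]), (0.57, [235, 283]), (0.36, [288, 277])]
1.1 [ 7.89373065e-01 -6.13913802e-01 -5.12379731e-05 -6.77558648e-05]
```

Run:
```python
import cv2
a=cv2.imread("pics/scene0.png")[150:380,200:500]; cv2.imwrite("pics/s0c.png",cv2.resize(a,None,fx=2.6,fy=2.6,interpolation=cv2.INTER_CUBIC))
a=cv2.imread("pics/top0.png")[190:340,220:500]; cv2.imwrite("pics/t0c.png",cv2.resize(a,None,fx=2.8,fy=2.8,interpolation=cv2.INTER_CUBIC))
```

```text
(no output)
```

View pics/s0c.png

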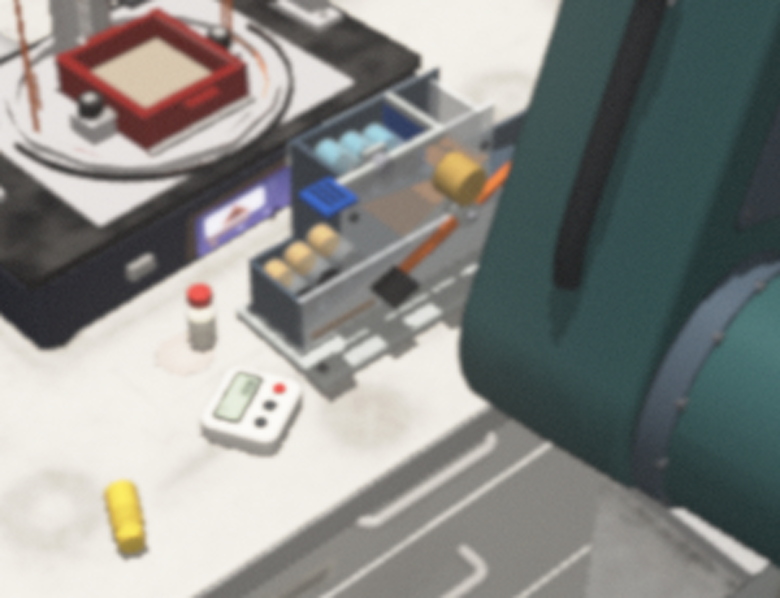

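View pics/t0c.png

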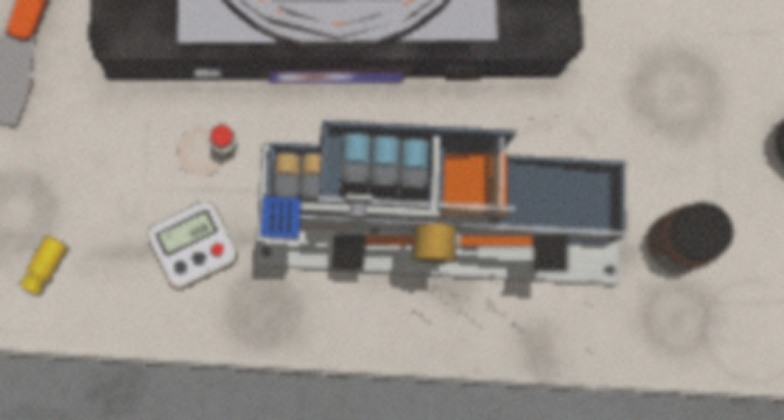

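View pics/scene0.png

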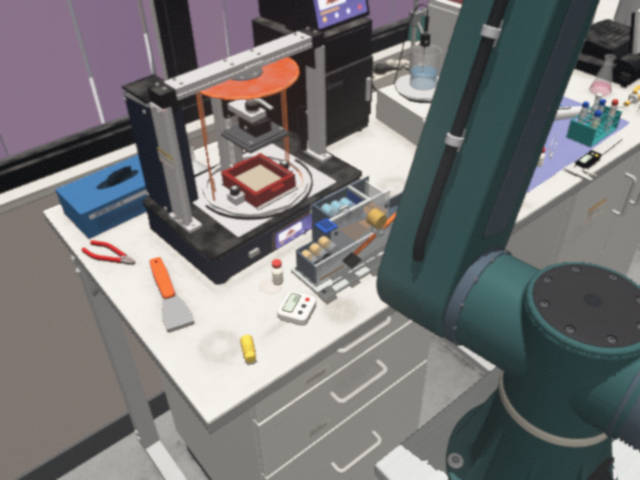

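The scene image shows the sorter with its left end (key at 325,225, left pad at 352,260) partly hidden by the arm. In the top image the key is at about (320,267), the left pad at (344,280), the raised right pad at (417,280) and the tumbler at (375,276). The networks' pad and gate picks just land on the sorter's middle, so I'll fit the sorter's pose from points I pick myself, plus depth.

```bash
cat > h.py <<'E'
import numpy as np, cv2
from bench import *
def dep(c,u,v,z=None):
    K=c["intrinsics"]; p=np.array([(u-K[0,2])/K[0,0],(v-K[1,2])/K[1,1]]); q=p.copy()
    for _ in range(20): q=p/(1+c["k1"]*(q@q))
    d=np.array([q[0],q[1],1.]); R,t=np.array(c["R"]),np.array(c["t"])
    if z is None:
        return R.T@(d*c["range_z"][int(round(v)),int(round(u))]-t)
    o=-R.T@t; w=R.T@d
    return o+w*(z-o[2])/w[2]
def cloud(c,m):
    vs,us=np.nonzero(m&(c["range_z"]>0)); return np.array([dep(c,u,v) for u,v in zip(us,vs)])
E
python3 - <<'E'
from h import *
np.set_printoptions(precision=4,suppress=True)
c=capture("top"); im=c["image"].astype(int); print(current_clock())
for nm,u,v,z in [("key",320.4,267.5,.16),("rpad",416.8,280,.108),("lpad",344.3,280,.054),("jar",468,275,.082),("rail FL",None,None,None)]:
    if u: print(nm,dep(c,u,v),dep(c,u,v,z))
B,G,R=im[...,0],im[...,1],im[...,2]
reg=np.zeros((480,640),bool); reg[230:300,300:450]=1
m=reg&(B>140)&(R<80)&(G<110); print("key blue",m.sum()); P=cloud(c,m);print(np.median(P,0),P.min(0),P.max(0))
m=reg&(R>170)&(G<130)&(B<90); P=cloud(c,m);print("orange",len(P),P.min(0),P.max(0))
m=reg&(im.max(2)<50); 
n,l,s,ce=cv2.connectedComponentsWithStats(m.astype(np.uint8))
for i in range(1,n):
    if s[i,4]>20: P=cloud(c,l==i); print("blk",s[i],ce[i],np.median(P,0))
# column of depth heights
for v in range(232,296,4):
    print(v,[ (round(float(dep(c,u,v)[2])*1000)) for u in range(308,450,8)])
E
```

```text
1.15
key [ 0.4613 -0.0122  0.156 ] [ 0.4607 -0.0123  0.16  ]
rpad [ 0.4548 -0.216   0.1064] [ 0.4546 -0.2157  0.108 ]
lpad [ 0.4527 -0.0652  0.0524] [ 0.4525 -0.0652  0.054 ]
jar [ 0.4758 -0.3326  0.082 ] [ 0.4758 -0.3326  0.082 ]
key blue 116
[ 0.4629 -0.0132  0.1585] [ 0.4482 -0.0239  0.1546] [0.4749 0.001  0.1624]
orange 263 [ 0.4629 -0.199   0.0411] [0.5495 0.0414 0.0985]
232 [-4, 0, -6, 0, 0, -2, 0, 0, 2, -1, 3, 1, -1, 1, -1, -1, 2, -2]
236 [0, -2, 2, -2, 130, 133, 137, 141, 145, 143, 146, 144, -1, 0, -2, 3, -6, 4]
240 [-1, 0, 1, 1, 117, 139, 134, 124, 127, 110, 119, 121, -3, 4, 2, -1, 0, 1]
244 [0, 54, 43, 50, 120, 138, 136, 126, 126, 74, 77, 111, -4, -1, -1, -1, -2, -1]
248 [0, 59, 56, 60, 116, 138, 134, 127, 123, 75, 79, 113, 44, 43, 56, 57, 60, -4]
252 [1, 56, 55, 59, 115, 138, 135, 126, 124, 75, 85, 111, 47, 43, 37, 33, 31, -1]
256 [-1, 57, 55, 59, 119, 135, 132, 121, 103, 75, 81, 113, 48, 44, 38, 32, 30, -3]
260 [-2, 160, 53, 55, 141, 161, 133, 124, 1043, 75, 83, 114, 49, 43, 41, 35, 30, 2]
264 [3, 160, 157, 154, 154, 156, 152, 153, 139, 143, 145, 143, 45, 42, 36, 35, 29, -3]
268 [-1, 161, 159, 56, 64, 70, 75, 80, 85, 92, 99, 113, 45, 43, 43, 35, 29, -3]
272 [-1, 157, 158, 9, 11, 12, 18, 23, 129, 129, 41, 50, 54, 60, 59, 59, 61, -4]
276 [-1, 10, 9, 13, 47, 59, 58, 63, 128, 127, 80, 84, 93, 106, 108, 22, 23, 1]
280 [1, 14, 9, 8, 49, 57, 10, 9, 1043, 130, 11, 11, 8, 105, 111, 9, 11, 0]
284 [0, 7, 10, 11, 48, 62, 10, 12, 6, 11, 11, 13, 8, 104, 109, 12, 9, -2]
288 [1, 5, 0, -4, -1, -2, -1, 0, 8, 11, 10, 13, 8, 8, 7, 11, 11, -2]
292 [-1, 1, 0, 3, 0, 0, 0, -2, 1, 1, 1, 0, 1, -2, -1, -4, 0, -1]
```

Run:
```python
import cv2
a=cv2.imread("pics/top0.png")[225:300,305:450]; cv2.imwrite("pics/t0d.png",cv2.resize(a,None,fx=5.5,fy=5.5,interpolation=cv2.INTER_CUBIC))
```

```text
(no output)
```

View pics/t0d.png

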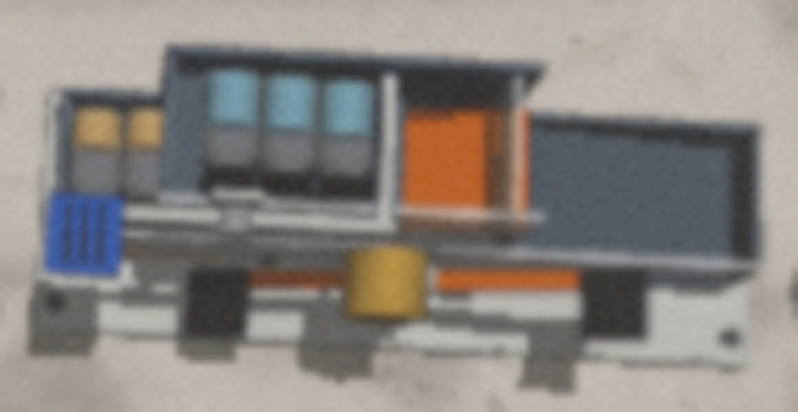

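```bash
cat >> h.py <<'E'
from scipy.spatial.transform import Rotation as Ro
def ori(deg,flip=1):
    t=np.radians(deg); z=np.array([np.sin(t),0,-np.cos(t)]); x=np.array([0,-flip,0.]); y=np.cross(z,x)
    return Ro.from_matrix(np.c_[x,y,z]).as_quat()
RP=np.array([.4536,-.2157]); KEY=np.array([.4612,-.0125])
E
python3 - <<'E'
from h import *
np.set_printoptions(precision=3,suppress=True)
for f in (1,-1):
  for d in (0,15,25,35,45):
    for p in ([*RP,.2],[*RP,.06],[*KEY,.25],[*KEY,.12]):
        q=inverse_kinematics(p,ori(d,f)); print(f,d,p,None if q is None else np.array(q))
E
```

```text
1 0 [np.float64(0.4536), np.float64(-0.2157), 0.2] [-0.581  0.242  1.746 -0.     1.153  0.989]
1 0 [np.float64(0.4536), np.float64(-0.2157), 0.06] [-0.581  0.437  1.889 -0.     0.816  0.989]
1 0 [np.float64(0.4612), np.float64(-0.0125), 0.25] [-0.177  0.129  1.757 -0.     1.255  1.394]
1 0 [np.float64(0.4612), np.float64(-0.0125), 0.12] [-0.177  0.294  1.921 -0.     0.927  1.394]
1 15 [np.float64(0.4536), np.float64(-0.2157), 0.2] [-0.713  0.132  1.931  0.22   0.89   0.736]
1 15 [np.float64(0.4536), np.float64(-0.2157), 0.06] [-0.713  0.373  2.085  0.354  0.51   0.563]
1 15 [np.float64(0.4612), np.float64(-0.0125), 0.25] [-0.226 -0.015  1.95   0.071  0.953  1.311]
1 15 [np.float64(0.4612), np.float64(-0.0125), 0.12] [-0.226  0.191  2.132  0.108  0.566  1.261]
1 25 [np.float64(0.4536), np.float64(-0.2157), 0.2] [-0.826  0.088  2.057  0.474  0.749  0.434]
1 25 [np.float64(0.4536), np.float64(-0.2157), 0.06] [-0.826  0.38   2.213  0.937  0.396 -0.105]
1 25 [np.float64(0.4612), np.float64(-0.0125), 0.25] [-0.273 -0.095  2.086  0.171  0.736  1.195]
1 25 [np.float64(0.4612), np.float64(-0.
[... 1691 characters left out ...]
  0.736 -1.946]
-1 25 [np.float64(0.4612), np.float64(-0.0125), 0.12] [-0.273  0.162  2.279  0.396  0.3   -2.2  ]
-1 35 [np.float64(0.4536), np.float64(-0.2157), 0.2] None
-1 35 [np.float64(0.4536), np.float64(-0.2157), 0.06] [-0.961  0.446  2.336  1.612  0.49   2.231]
-1 35 [np.float64(0.4612), np.float64(-0.0125), 0.25] [-0.339 -0.151  2.228  0.398  0.515 -2.202]
-1 35 [np.float64(0.4612), np.float64(-0.0125), 0.12] None
-1 45 [np.float64(0.4536), np.float64(-0.2157), 0.2] [-1.11   0.13   2.306  1.237  0.735  2.619]
-1 45 [np.float64(0.4536), np.float64(-0.2157), 0.06] None
-1 45 [np.float64(0.4612), np.float64(-0.0125), 0.25] None
-1 45 [np.float64(0.4612), np.float64(-0.0125), 0.12] None
```

Run:
```python
from h import *
np.set_printoptions(precision=4,suppress=True)
o=ori(15); x,y=RP[0]+.001,-.219
move_gripper(0.0)
print(current_clock())
move_ptp([x,y,.2],o); print(current_clock(),current_position())
c=capture("wrist"); cv2.imwrite("pics/w1.png",c["image"])
c=capture("scene"); cv2.imwrite("pics/s1.png",c["image"][100:400,180:580])
```

```text
2.4917
4.2167 [ 0.4548 -0.22    0.2002]
```

View pics/w1.png

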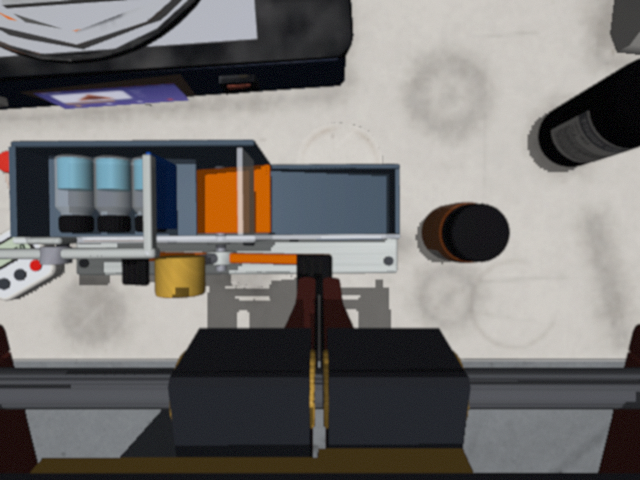

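View pics/s1.png

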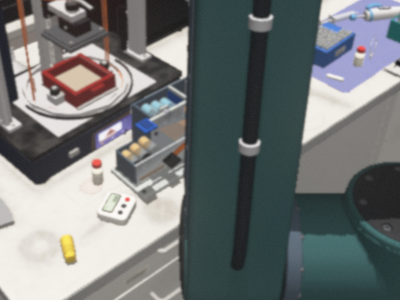

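The wrist view shows the shut fingertip at (318,285), in line with the raised right pad at (315,265). The jar at (475,230) is well clear. Next I push the pad down.

Run:
```python
from h import *
np.set_printoptions(precision=4,suppress=True)
x,y=RP[0]+.001,-.219
servo_line([x,y,.12],rate=.15); f0=np.array(current_force())
for z in (.098,.085,.0755):
    r=servo_line([x,y,z],rate=.06,contact_N=15); print(z,r,current_position(),np.array(current_force())-f0)
servo_line([x,y,.2],rate=.2)
c=capture("wrist"); cv2.imwrite("pics/w2.png",c["image"]);c=capture("top"); cv2.imwrite("pics/t2.png",c["image"][190:340,220:500]); print(current_clock())
```

```text
0.098 False [ 0.4544 -0.2188  0.0978] [-0.1215  0.8557 -0.5051]
0.085 False [ 0.4542 -0.2187  0.0845] [ 0.1175  0.191  -0.3026]
0.0755 False [ 0.4543 -0.2187  0.0751] [ 1.1567 -0.0051 -0.5207]
7.0667
```

View pics/w2.png

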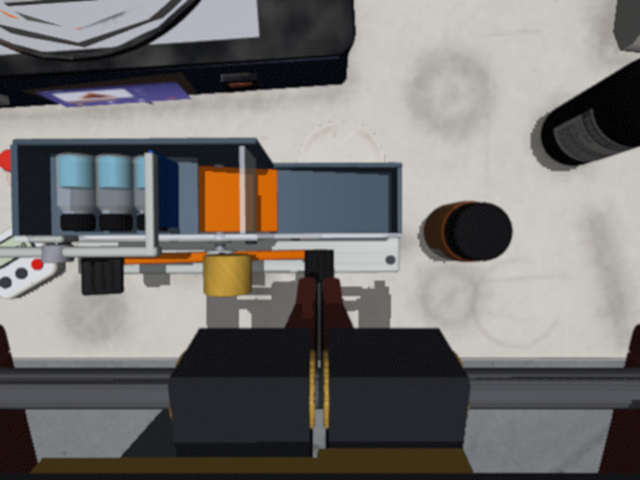

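The gate has flipped. The tumbler is now at (228,275), the left pad is raised at (100,272) and the right pad is down at (318,263). Now the key.

Run:
```python
from h import *
np.set_printoptions(precision=4,suppress=True)
o=ori(10); x,y=KEY[0]-.001,KEY[1]
servo_line([.44,-.2,.235],rate=.25)
move_ptp([x,y,.2],o); print(current_clock(),current_position())
f0=np.array(current_force())
for z in (.165,.158,.152,.146,.142,.139,.136,.133,.130,.127):
    r=servo_line([x,y,z],rate=.08,contact_N=10); f=np.array(current_force())-f0
    print(z,r,current_position(),f)
    if r or f[2]>9: break
print(current_clock())
sleep(.6)
for n in ("wrist","top","scene"):
    c=capture(n); cv2.imwrite(f"pics/{n}3.png",c["image"])
print(current_clock(),current_force())
```

```text
8.175 [ 0.4603 -0.0129  0.1993]
0.165 False [ 0.4604 -0.0132  0.1651] [-0.2033 -1.5346 -0.4717]
0.158 False [ 0.4604 -0.0126  0.1583] [ 0.368  -1.4546 -0.2609]
0.152 False [ 0.4602 -0.0125  0.152 ] [-0.5594 -1.0177 -0.6381]
0.146 False [ 0.4603 -0.0124  0.1459] [-0.0816 -1.4607  1.9213]
0.142 False [ 0.4604 -0.0125  0.142 ] [ 1.805  -1.0917  2.3005]
0.139 False [ 0.4603 -0.0125  0.1389] [ 1.1987 -1.0671  2.124 ]
0.136 False [ 0.4602 -0.0124  0.1359] [1.407  0.4862 2.3343]
0.133 False [ 0.4602 -0.0124  0.1328] [1.34   0.0098 2.237 ]
0.13 False [ 0.4601 -0.0124  0.1298] [0.8296 0.4137 2.031 ]
0.127 False [ 0.4607 -0.0124  0.1277] [-2.0102  0.5808 12.7992]
11.0083
11.7583 [-2.7462  1.5212 13.4704]
```

View pics/wrist3.png

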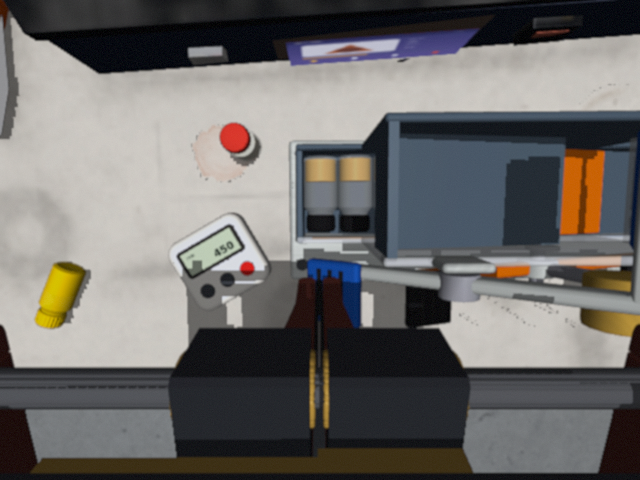

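View pics/top3.png

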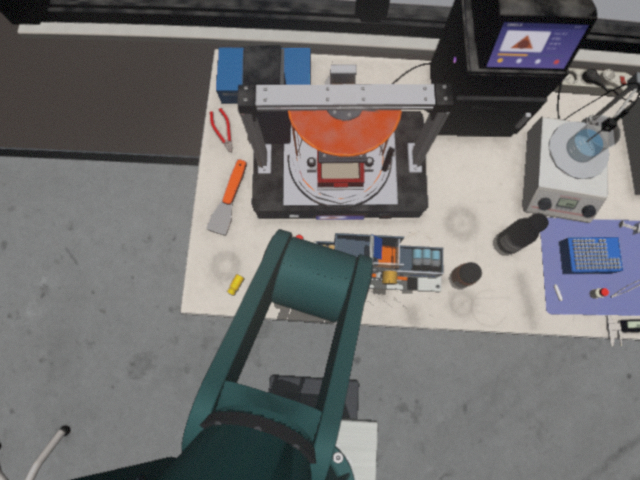

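The feed track is now empty in the wrist view. The top view shows three blue vials in the right lane at about (427,257). I'll hold a moment longer, then let the key up, back off and check.

Run:
```python
from h import *
sleep(.5)
servo_line([.4602,-.0125,.21],rate=.12)
move_ptp([.36,-.25,.30],ori(0))
move_ptp([.148,-.581,.3],[.789373,-.613914,0,0])
print(current_clock(), current_force())
c=capture("top"); a=c["image"][190:340,220:500]; cv2.imwrite("pics/t4.png",cv2.resize(a,None,fx=2.8,fy=2.8,interpolation=cv2.INTER_CUBIC))
for nm,u,v in [("key",320.4,268.5),("rpad",418,281),("lpad",344,280)]: print(nm,dep(c,u,v))
im=c["image"].astype(int);B,G,R=im[...,0],im[...,1],im[...,2]
m=(B>140)&(R<80)&(G<110);m[:230]=0;m[300:]=0;m[:,:300]=0;m[:,450:]=0;P=cloud(c,m);print("key",len(P),np.median(P,0))
```

```text
15.6167 [-0.66126827  1.29675511 -0.39244214]
key [ 0.45897684 -0.01235607  0.15818428]
rpad [ 0.4666347  -0.23878087  0.00718236]
lpad [ 0.4448075  -0.06237617  0.11214578]
key 113 [ 0.46349659 -0.0128808   0.158722  ]
```

View pics/t4.png

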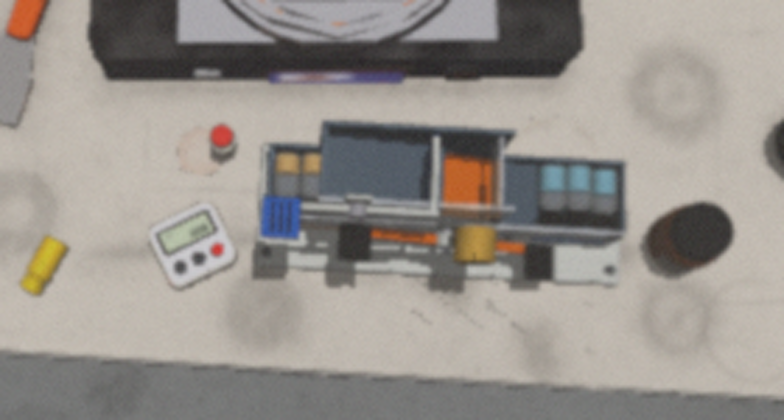

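The three blue vials are in the right lane (crop 552 to 605, 195). The key is back up at z = 0.159, the gate still feeds right, and the jar, spare vial and timer haven't moved.

```bash
python3 -c "
from bench import *
close_job(); print(current_clock())"
```

```text
the job is handed in; nothing more can be done
the job is handed in; nothing more can be done
```

The job is done and handed in: all three blue vials are in the right-hand lane, and the gate was rocked over before the key was pressed. At the last reading before hand-in the clock stood at about 15.6 s of the 35 s allowed.

- **Gate:** I pressed the raised right pad with the shut fingertips, just past level, and the gate fell to the right. In the last picture the tumbler leans right, and depth puts the left pad up at about 112 mm.
- **Release key:** I pushed it down to its stop with about 13 N and held it there. The wrist picture then showed an empty feed track, so I let the key go. It came back up to 159 mm.
- **Everything else:** the jar, spare vial and timer look unmoved, as do the two amber vials that show. The third amber vial is hidden under the feed track in the top view, so I couldn't check it in the last picture.

Two checks did not help. The trained networks' answers for the pads and gate pointed at the sorter's middle, so I worked from my own pixel picks and depth. My last depth reading for the right pad missed it and hit the base plate, so the right pad being down is judged from the pictures.

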